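# Hang the carrom tin on the side hook

### The arm

A 6-joint arm with a two-finger parallel gripper is mounted at the origin on the work surface. World frame = base frame: x ahead of the robot, y to its left, z up, the work surface at z = 0. Lengths are in m, angles in rad, forces in N, time in s.
With the tool pointing down it reaches from about 0.25 to 0.8 m from the base axis. Payload 8.5 kg.
Tool frame: the origin (TCP) lies midway between the tips of the shut fingers; the grasp point (between the pads) lies 19 mm behind it; z points along the fingers, x is the direction in which the jaws open and shut, and the axes are right-handed (so a half turn about z gives the same grasp; the last joint's range is limited). The gripper opens to 85 mm and grips with 20 to 120 N. Pads are 22 mm wide; open, the fingers measure 114 mm over their backs; the gripper's body (76 mm by 85 mm) begins 54 mm behind the grasp point. The pads swing forward as they close: fully open they stand 13 mm farther back than shut.
Start: joints at [1.303, 0.238, -0.013, 1.319, 0, 1.571], TCP at [0.139, 0.506, 0.231] pointing down, gripper open.
Joint ranges: [-2.66, 2.66], [-1.03, 1.9], [-1.14, 1.46], [-1.82, 2.27], [-1.45, 1.34], [-3.14, 3.14]. Speed limits (rad/s): [2.22, 2.22, 2.79, 3.14, 3.14, 3.14].

### API

Orientations are given as a 3x3 rotation matrix whose columns are the frame's x, y, z axes.
In Python, from cell import env, camera gives the robot as it stands.
- The arm moves only by the tool drive_tool, never from a script. Its argument "increments" is a list that holds one entry, the list of rows, each a list of 4 numbers: the shift along the world's x, y, z in cm, then the turn about the world's z in degrees. In form: [[[dx, dy, dz, spin], ...]]. A call has 1 to 12 rows; each row shifts and turns the pose as measured when the row begins; what a row does not reach is not made up. A row lasts 1/12 s, in which the tool goes at most 41.7 mm and 7.16 degrees, less where a joint would pass 70% of its speed; a pose out of reach is approached as far as the arm can. A call with a gripper value outside its range is refused whole. "jaw" is the closure, from -1 (fully open) to 1 (shut), set as the call begins (left out, the last holds). The fingers move at their own pace and stop on an object; the grip force is fixed at half the most. Time passes only in rows, so rows that do not move let the fingers close. It gives the time, the measured TCP pose, the force and the opening at its end, in the units of the state.
- env.get_obs(): the state, without advancing time (a new reading comes with each control period).
- camera(name): name is "scene" or "top"; returns a dict with "frame" (400x640x3 uint8, blue, green, red), "range_z" (400x640 float32, m along the optical axis (not along the pixel's ray), 0 where there is no reading), "intrinsics" (3x3 intrinsics, pixels), "dist" ([k1, k2, p1, p2, k3] as OpenCV has them; the pictures are not rectified), "xyz" and "rotation" of the camera in the world. Camera axes: x right, y down, z forward; pixel columns grow to the right and rows downward; lengths in m; the calibration is good to about 2 mm. A picture is of the moment at which its call begins.
- env.sign_off(): hands the job in, once; it reports no verdict.
The state is a dict: "time_s": time; "q": joint angles; "joint_vel": joint speeds; "joint_efforts": joint torques, N m; "tool_pos": TCP position; "ee_rot": TCP orientation; "force": force on the tool from outside, world axes, zero at the start; "wrist_torque": the same for the moment, N m; "gripper_width": opening from 0.0 (shut) to 1.0 (fully open).
Only numpy, scipy, OpenCV 4.12 (cv2) and the standard library are available. Lean on these libraries where they do the work, as an engineer would, in place of code of your own. Each camera call takes 0.05 s, during which the arm holds its last target.

### The job

Clear the board for play: pick up the green tin by its wooden grip and hang it on the blue twin hook of the stand, bringing its crossbar in sideways through the hook's open mouth, under the upper lip, and letting it drop fully home into the throat at the back, then let go. Mind that the tin hangs lower than the hook: come to it from the mouth side. Work gently: never push hard on the springy hook (keep well under 14 N), never let the tin fall onto it or tip over, and leave the other things on the board where they are.

Things in the scene. Friction and masses are not known exactly. Their poses are not given: they have to be found in the camera images.
- tin: Loose round tin, green with brass lid, holding carrom men, 0.2 to 0.42 kg, 72 mm across, 42 mm high, with a rigid upright handle. Origin: centre of its underside, z up. A flat steel upright (8 mm in x, 16 mm in y) rises from the lid through the crossbar to the wooden grip, whose top is 196 mm above the underside. Looks the same turned half round.
- tin_bar (a point): Middle of the tin's steel crossbar, a round rod 8 mm thick and 70 mm long lying along the tin's y axis, 108 mm above the underside. The bar is what hangs in the hook.
- tin_grip (a point): Middle of the wooden grip at the top of the handle, 177 mm above the tin's underside: 14 mm thick in the tin's x, 18 mm wide in y, 38 mm high (158 to 196 mm above the underside). Grasp it from above across the 14 mm.
- stand: Fixed steel stand with the blue hook. Origin: on the table straight below the middle of the hook's throat, z up; the mouth opens to its -x, so the bar goes in along +x. Base plate 12 mm high, x -50 to +115 mm, 110 mm wide. Hook: two equal upright plates 6 mm thick at y -19 and +19 mm (32 mm free between); the tin's upright passes between them, the bar rests across both.
- mouth_foot (a point): Point on the stand at x -47 mm, 12 mm above the table, below the hook's open ledge. The ledge is the flat top of the lower jaw, x -60 to -6 mm; only x -60 to -34 mm of it is open from above. HEIGHT NOT IN ANY POSE: the hook was clamped by hand, its ledge lies anywhere 151 to 179 mm above the table; feel or see it. The clamp does not slip.
- throat_foot (a point): Point 12 mm above the table below the throat (stand x 0): a notch x -6 to +6 mm, floor 12 mm below the ledge, back wall at +6 mm. Upper lip over ledge and throat from x -34 mm to the back: underside 13 mm, top 22 mm above the ledge. Plates reach 22 mm below the ledge. The hook is sprung: gives straight down about 1 mm per 6 N, not sideways.
- post_top (a point): Top centre of the stand's post, 16 mm thick, at stand x +85 mm, 173 mm above the table; the hook's black clamp sits around it and may stand up to 12 mm above it.
- pump_bottle: Empty clear pump dispenser bottle with white pump, 66 mm across, 188 mm high; bystander. Origin: centre of its underside.
- glass: Steel drinking glass, 72 mm across, 110 mm high; bystander. Origin: centre of its underside.
- coaster: Round bamboo coaster 94 mm across, 8 mm thick; bystander. Origin: centre of its underside.
- striker: Black acrylic striker disc 41 mm across, 9 mm thick; bystander. Origin: centre of its underside.
- queen: Red carrom disc 31 mm across, 9 mm thick; bystander. Origin: centre of its underside.
- white_man: White carrom disc 31 mm across, 9 mm thick; bystander. Origin: centre of its underside.
- dark_man: Dark wooden carrom disc 31 mm across, 9 mm thick; bystander. Origin: centre of its underside.

How it is judged:
By the outcome, as a careful person would: the job done as asked, in the order asked, and still so for the second after the job is handed in, with the robot touching nothing.
It also fails if it takes over 61 s, if anything falls off the work surface, if the arm or the gripper's body presses on something with over 40 N, if the wrist force passes 120 N, or if a joint passes its speed limit or range.

## Working session

There is one attempt and no reset: what is moved stays moved. The work goes in short steps, Python scripts to look and compute and a tool call to move; the robot and the scene stay as the last step left them, time stands still between calls to the robot, and variables do not carry over. Pictures are saved under pics/ and viewed, and the job is handed in when it is done.

Besides the shell and the picture viewer there is one more tool, called after ">>>" by a JSON object that holds its "method" and its "body", one argument or row to a line. drive_tool: Moves the arm, as the interface text tells. Its arguments: {"type":"object","properties":{"increments":{"type":"array"},"jaw":{"type":"number"}},"required":["increments"]}

```bash
mkdir -p pics; ls; cat > h.py <<'E'
from cell import env, camera
import numpy as np, cv2
def shot(n,tag):
    c=camera(n); cv2.imwrite(f'pics/{tag}.png',c['frame']); np.savez(f'pics/{tag}.npz',**c); return c
def ray(c,u,v):
    K=np.array(c['intrinsics']);d=np.array(c['dist'],float)
    p=cv2.undistortPoints(np.array([[[u,v]]],float),K,d)[0,0]
    return np.array(c['rotation'])@np.array([p[0],p[1],1.]), np.array(c['xyz'])
def onz(c,u,v,z):
    r,o=ray(c,u,v); return o+r*(z-o[2])/r[2]
def pt(c,u,v):
    r,o=ray(c,u,v); return o+r*c['range_z'][int(round(v)),int(round(u))]
def cloud(c):
    K=np.array(c['intrinsics']);d=np.array(c['dist'],float)
    H,W=c['range_z'].shape
    g=np.stack(np.meshgrid(np.arange(W),np.arange(H)),-1).reshape(-1,1,2).astype(float)
    p=cv2.undistortPoints(g,K,d)[:,0]
    P=np.c_[p,np.ones(len(p))]*c['range_z'].reshape(-1,1)
    return (P@np.array(c['rotation']).T+np.array(c['xyz'])).reshape(H,W,3)
E
python3 - <<'E'
from h import *
for n in('scene','top'):
    c=shot(n,n+'0'); print(n,c['xyz'],np.round(c['rotation'],3).tolist(),np.round(c['intrinsics'],1).tolist(),c['dist'])
o=env.get_obs(); print(o)
E
```

```text
pics
scene [ 1.15473986 -0.09159314  0.79326547] [[0.152, 0.729, -0.668], [0.988, -0.104, 0.111], [0.012, -0.677, -0.736]] [[413.2, 0.0, 319.4], [0.0, 413.2, 198.7], [0.0, 0.0, 1.0]] [-0.00351438  0.          0.          0.          0.        ]
top [ 0.41965939 -0.01901795  1.3903924 ] [[-0.013, -0.994, 0.11], [-1.0, 0.014, 0.01], [-0.012, -0.11, -0.994]] [[476.6, 0.0, 317.1], [0.0, 476.6, 208.8], [0.0, 0.0, 1.0]] [-0.1378387  0.         0.         0.         0.       ]
{'time_s': 0.1, 'q': array([ 1.30298781e+00,  2.38711773e-01, -1.41360648e-02,  1.31919539e+00,
       -8.28193182e-06,  1.57079870e+00]), 'joint_vel': array([ 1.71637780e-04, -9.45815383e-04,  4.70747036e-03, -7.26457813e-05,
        1.85774105e-03,  6.99503999e-04]), 'joint_efforts': array([-5.70863704e-04, -5.39720643e+01,  3.47001922e+01,  1.34534121e-02,
       -1.48193303e-04,  6.81716710e-07]), 'tool_pos': array([0.13883339, 0.50594257, 0.23075983]), 'ee_rot': array([[ 2.64620793e-01,  9.64352494e-01, -3.21965768e-04],
       [ 9.64351741e-01, -2.64620989e-01, -1.20464128e-03],
       [-1.24689772e-03,  8.28488059e-06, -9.99999223e-01]]), 'force': array([-0.022376  ,  0.59992868,  0.22991627]), 'wrist_torque': array([-0.00199454, -0.03716566,  0.0337886 ]), 'gripper_width': 1.0028903572714167}
```

View pics/scene0.png

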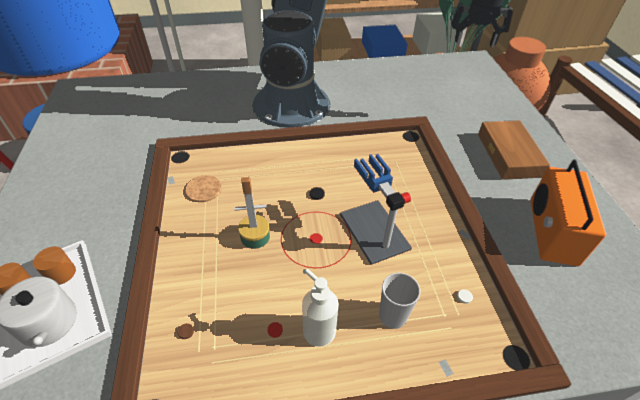

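View pics/top0.png

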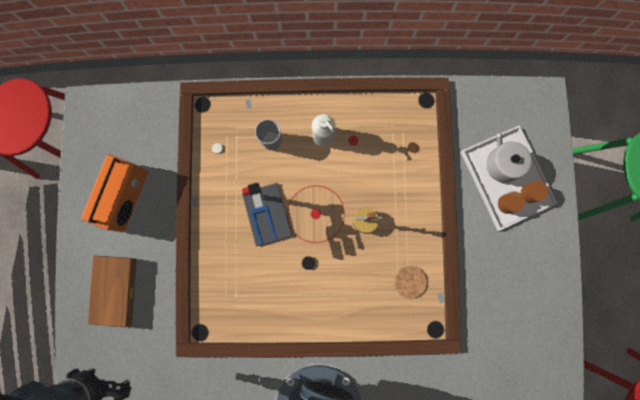

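The scene shot shows the tin at (254,233) with its grip at (247,186). The stand is at (375,230) and its hook prongs at (373,172), with the mouth toward the robot. The bottle, glass and discs are farther off. In the top shot the tin is at (364,222) and the hook at (262,225).

```bash
python3 - <<'E'
from h import *
for n,(x,y,w,h,s) in {'scene':(220,130,200,150,4),'top':(230,170,160,120,5)}.items():
    c=dict(np.load(f'pics/{n}0.npz')); 
    cv2.imwrite(f'pics/{n}0z.png',cv2.resize(c['frame'][y:y+h,x:x+w],None,fx=s,fy=s,interpolation=cv2.INTER_CUBIC))
    P=cloud(c);hsv=cv2.cvtColor(c['frame'],cv2.COLOR_BGR2HSV)
    H,S,V=[hsv[...,i].astype(int) for i in range(3)]
    reg=np.zeros(H.shape,bool);reg[y:y+h,x:x+w]=1
    for nm,m in {'blue':(H>100)&(H<125)&(S>130),'green':(H>40)&(H<95)&(S>60),'brass':(H>20)&(H<32)&(S>130)&(P[...,2]>.02),'high':P[...,2]>.1+0*H,'red':((H<6)|(H>174))&(S>150)}.items():
        m=m&reg&(c['range_z']>0)&(P[...,0]>.2)
        q=P[m]
        if len(q): print(n,nm,len(q),np.round(np.percentile(q,[2,50,98],axis=0),3).tolist())
E
```

```text
scene blue 537 [[0.478, 0.102, 0.152], [0.535, 0.131, 0.17], [0.567, 0.16, 0.191]]
scene green 174 [[0.551, -0.173, 0.004], [0.567, -0.139, 0.017], [0.573, -0.112, 0.029]]
scene brass 483 [[0.509, -0.174, 0.037], [0.547, -0.14, 0.042], [0.571, -0.111, 0.045]]
scene high 1994 [[0.48, -0.154, 0.104], [0.556, 0.137, 0.168], [0.78, 0.18, 0.194]]
scene red 239 [[0.519, -0.082, -0.002], [0.573, 0.006, 0.001], [0.641, 0.187, 0.176]]
top blue 207 [[0.474, 0.103, 0.164], [0.529, 0.142, 0.182], [0.561, 0.159, 0.195]]
top brass 71 [[0.501, -0.172, 0.036], [0.523, -0.135, 0.042], [0.563, -0.111, 0.047]]
top high 763 [[0.476, -0.162, 0.109], [0.551, 0.144, 0.174], [0.621, 0.183, 0.197]]
top red 111 [[0.547, -0.01, -0.004], [0.566, 0.008, 0.003], [0.611, 0.185, 0.178]]
```

```bash
python3 - <<'E'
from h import *
c=dict(np.load('pics/scene0.npz'));P=cloud(c)
print((c['range_z']==0).mean())
# tin region high points
for nm,(a,b,cc,d) in {'grip':(176,200,238,256),'hook':(150,195,350,395)}.items():
    for v in range(a,b,3):
        for u in range(cc,d,3):
            p=P[v,u]
            if p[2]>.09: print(nm,u,v,np.round(p,3),c['frame'][v,u])
E
```

```text
0.0040703125
grip 241 179 [ 0.536 -0.152  0.195] [ 89 127 164]
grip 244 179 [ 0.537 -0.146  0.196] [ 72 112 164]
grip 247 179 [ 0.539 -0.14   0.196] [ 76 119 176]
grip 244 182 [ 0.543 -0.146  0.193] [ 51  75 109]
grip 247 182 [ 0.541 -0.14   0.191] [ 55  85 119]
grip 250 182 [ 0.541 -0.134  0.189] [ 96 148 212]
grip 244 185 [ 0.541 -0.148  0.183] [45 67 95]
grip 247 185 [ 0.543 -0.141  0.183] [ 51  75 107]
grip 250 185 [ 0.545 -0.135  0.185] [ 83 130 190]
grip 244 188 [ 0.543 -0.148  0.176] [46 64 90]
grip 247 188 [ 0.544 -0.142  0.176] [ 49  75 106]
grip 250 188 [ 0.542 -0.136  0.173] [ 60  91 134]
grip 244 191 [ 0.543 -0.15   0.167] [38 56 81]
grip 247 191 [ 0.541 -0.144  0.164] [ 49  74 101]
grip 250 191 [ 0.544 -0.137  0.166] [ 51  80 116]
grip 244 194 [ 0.54  -0.151  0.155] [ 99 115 132]
grip 247 194 [ 0.539 -0.145  0.153] [89 92 95]
grip 250 194 [ 0.54  -0.138  0.153] [93 92 93]
grip 247 197 [ 0.54  -0.146  0.145] [116 118 119]
grip 250 197 [ 0.54  -0.14   0.144] [113 114 113]
hook 371 156 [0.475 0.139 0.169] [161 100  53]
hook 377 156 [0.501 0.144 0.191] [128  77  33]
hook 380
[... 3909 characters left out ...]
[120 124 126]
hook 383 186 [0.572 0.142 0.169] [202 208 209]
hook 386 186 [0.574 0.148 0.17 ] [201 204 206]
hook 389 186 [0.576 0.153 0.171] [199 204 206]
hook 371 189 [0.56 0.12 0.15] [67 56 54]
hook 374 189 [0.568 0.124 0.159] [81 55 33]
hook 377 189 [0.567 0.131 0.156] [70 45 24]
hook 380 189 [0.574 0.135 0.163] [78 79 79]
hook 383 189 [0.582 0.139 0.171] [163 167 168]
hook 386 189 [0.582 0.145 0.17 ] [201 205 206]
hook 389 189 [0.585 0.151 0.172] [200 204 206]
hook 392 189 [0.585 0.157 0.171] [193 203 213]
hook 383 192 [0.584 0.139 0.163] [76 75 73]
hook 386 192 [0.589 0.144 0.169] [205 212 212]
hook 389 192 [0.591 0.15  0.169] [203 209 210]
hook 392 192 [0.592 0.155 0.17 ] [206 209 211]
```

View pics/scene0z.png

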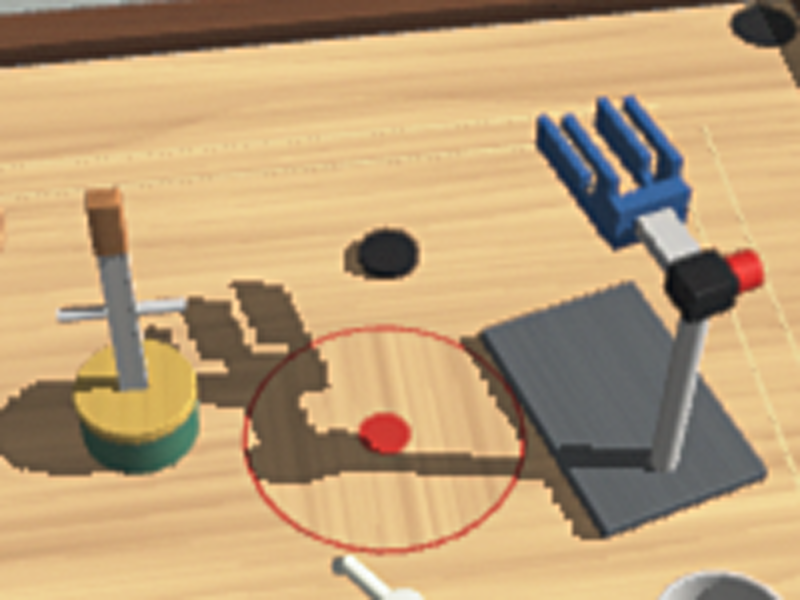

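View pics/top0z.png

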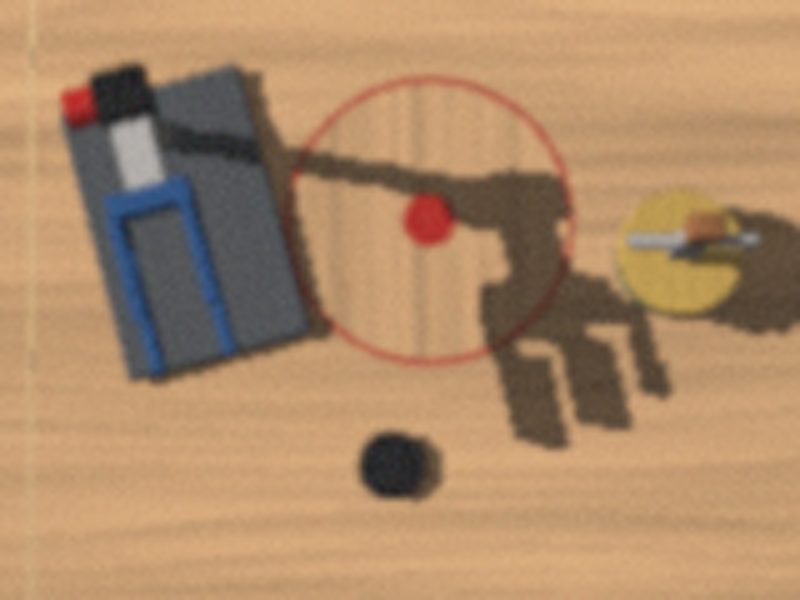

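```bash
cat > meas.py <<'E'
from h import *
def onzm(c,m,z):
    vv,uu=np.nonzero(m); return np.array([onz(c,u,v,z)[:2] for u,v in zip(uu,vv)])
for n in('scene','top'):
    c=dict(np.load(f'pics/{n}0.npz'));P=cloud(c);hsv=cv2.cvtColor(c['frame'],cv2.COLOR_BGR2HSV)
    H,S,V=[hsv[...,i].astype(int) for i in range(3)]
    reg=(P[...,0]>.4)&(P[...,0]<.72)&(P[...,1]>.0)&(P[...,1]<.3)
    m=(reg&(S<95)&(V<125)&(abs(P[...,2]-.012)<.008)&((H>90)|(S<40))).astype(np.uint8)
    m=cv2.morphologyEx(m,cv2.MORPH_OPEN,np.ones((3,3)))
    cv2.imwrite(f'pics/m_{n}.png',cv2.resize(m*255,None,fx=1,fy=1))
    q=onzm(c,m>0,.012).astype(np.float32)
    r=cv2.minAreaRect(q); print(n,'base',len(q),np.round(np.array(r[0]),4),np.round(r[1],4),r[2])
    # plates : lip tops & ledges
    b=(H>95)&(H<125)&(S>120)&reg
    R=P[b]; 
    for nm,lo,hi in(('lip',.1865,.196),('ledge',.165,.172)):
        k=b&(P[...,2]>lo)&(P[...,2]<hi)&(V>140 if n=='scene' else V>0)
        q=P[k]
        if len(q)<10: continue
        for s in range(2):
            # split by line: perpendicular coordinate
            a=np.deg2rad(18); perp=q[:,:2]@np.array([-np.sin(a),np.cos(a)])
            mid=(perp.min()+perp.max())/2
            w=q[(perp>mid) if s else (perp<=mid)]
            l=cv2.fitLine(w[:,:2].astype(np.float32),cv2.DIST_HUBER,0,.001,.001).ravel()
            print(n,nm,s,len(w),'ang',round(np.degrees(np.arctan2(l[1],l[0])),2),'c',np.round(w.mean(0),4),'zmed',np.median(w[:,2]).round(4),'xr',w[:,0].min().round(4),w[:,0].max().round(4))
    rt=(P[...,0]>.45)&(P[...,0]<.63)&(P[...,1]>-.24)&(P[...,1]<-.06)
    k=rt&(abs(P[...,2]-.042)<.006)
    q=P[k][:,:2].astype(np.float32); print(n,'lid',len(q),cv2.minEnclosingCircle(q))
    k=rt&(P[...,2]>.188); q=P[k]; print(n,'griptop',len(q),q.mean(0).round(4), cv2.minAreaRect(q[:,:2].astype(np.float32)))
    k=rt&(P[...,2]>.098)&(P[...,2]<.117); q=P[k]; l=cv2.fitLine(q[:,:2].astype(np.float32),cv2.DIST_HUBER,0,.001,.001).ravel()
    print(n,'bar',len(q),q.mean(0).round(4),'ang',np.degrees(np.arctan2(l[1],l[0])),q.min(0).round(4),q.max(0).round(4))
E
python3 meas.py
```

```text
scene base 2350 [0.5174 0.1194] [0.286  0.1341] 25.140522003173828
scene lip 0 23 ang 14.13 c [0.5305 0.1149 0.1909] zmed 0.1909 xr 0.5044 0.5535
scene lip 1 23 ang 15.0 c [0.521  0.1518 0.1905] zmed 0.1906 xr 0.4965 0.545
scene ledge 0 21 ang 14.97 c [0.5066 0.1087 0.1688] zmed 0.1684 xr 0.4825 0.5291
scene ledge 1 20 ang 13.13 c [0.4952 0.1451 0.1683] zmed 0.1682 xr 0.4685 0.5201
scene lid 533 ((0.5379436612129211, -0.14372119307518005), 0.037357836961746216)
scene griptop 63 [ 0.5391 -0.1433  0.1942] ((0.5383768081665039, -0.1433010995388031), (0.017854714766144753, 0.014783528633415699), 87.81336212158203)
scene bar 136 [ 0.5389 -0.1433  0.1093] ang 89.04839 [ 0.5322 -0.1779  0.0984] [ 0.5422 -0.1084  0.1163]
top base 1493 [0.5048 0.1182] [0.2729 0.1291] 25.02701759338379
top lip 0 42 ang 15.85 c [0.5286 0.1151 0.191 ] zmed 0.1908 xr 0.5021 0.5536
top lip 1 49 ang 15.51 c [0.5194 0.152  0.1906] zmed 0.1905 xr 0.4928 0.5441
top ledge 0 18 ang 20.05 c [0.4941 0.1068 0.1687] zmed 0.1689 xr 0.4781 0.5534
top ledge 1 27 ang 10.91 c [0.4876 0.1431 0.1684] zmed 0.1683 xr 0.4657 0.5489
top lid 360 ((0.5358170866966248, -0.14426490664482117), 0.036020029336214066)
top griptop 44 [ 0.5354 -0.1436  0.1954] ((0.5351807475090027, -0.14364999532699585), (0.01756761036813259, 0.013434454798698425), 87.51896667480469)
top bar 57 [ 0.5352 -0.1411  0.1102] ang 85.70616 [ 0.5309 -0.1755  0.1023] [ 0.5401 -0.1102  0.1163]
```

```bash
cat > base.py <<'E'
from h import *
for n in('scene','top'):
    c=dict(np.load(f'pics/{n}0.npz'));P=cloud(c);hsv=cv2.cvtColor(c['frame'],cv2.COLOR_BGR2HSV)
    H,S,V=[hsv[...,i].astype(int) for i in range(3)]
    reg=(P[...,0]>.4)&(P[...,0]<.72)&(P[...,1]>.0)&(P[...,1]<.3)
    m=(reg&(S<75)&(V<125)&(P[...,2]>.004)&(P[...,2]<.02)&(H>80)).astype(np.uint8)
    m=cv2.morphologyEx(m,cv2.MORPH_OPEN,np.ones((3,3)))
    k,L,st,_=cv2.connectedComponentsWithStats(m); i=1+np.argmax(st[1:,4]); m=L==i
    vv,uu=np.nonzero(m)
    q=np.array([onz(c,u,v,.012)[:2] for u,v in zip(uu,vv)],np.float32)
    r=cv2.minAreaRect(q);print(n,len(q),r)
    for a in(14,15,16):
        a=np.deg2rad(a);u=q@[np.cos(a),np.sin(a)];w=q@[-np.sin(a),np.cos(a)]
        print(np.percentile(u,[.3,99.7]).round(4),np.percentile(w,[.3,99.7]).round(4))
    b=(H>95)&(H<125)&(S>120)&(P[...,2]>.14)&reg
    a=np.deg2rad(15);pl=P[b];u=pl[:,:2]@[np.cos(a),np.sin(a)];w=pl[:,:2]@[-np.sin(a),np.cos(a)]
    print('blue u',np.percentile(u,[1,99]).round(4),'w',np.percentile(w,[1,99]).round(4))
E
python3 base.py
```

```text
scene 2178 ((0.5662423968315125, 0.14114567637443542), (0.1638222336769104, 0.10830003768205643), 14.821389198303223)
[0.5028 0.6651] [-0.0538  0.0539]
[0.5025 0.665 ] [-0.0637  0.0434]
[0.502  0.6648] [-0.0743  0.0338]
blue u [0.4925 0.5821] w [-0.0295  0.0134]
top 769 ((0.5649449825286865, 0.11695563793182373), (0.15811072289943695, 0.052373502403497696), 15.79014778137207)
[0.4982 0.6548] [-0.0503  0.0033]
[0.4976 0.6544] [-0.0596 -0.0074]
[0.4968 0.6539] [-0.0694 -0.0182]
blue u [0.4879 0.5767] w [-0.0283  0.0154]
```

Both views agree. The ledge is at about z 0.1687, since the ledge reads 0.1685 and the lip top 0.1907. The stand yaw is about 15°, and the tin is at (0.537, −0.1435) with yaw about −2°. Moving over now.

>>> {"method": "drive_tool", "body": {
  "increments": [
    [[1.8,-2.9,0.4,-6],[1.8,-2.9,0.4,-6],[1.8,-2.9,0.4,-6],[1.8,-2.9,0.4,-6],[1.8,-2.9,0.4,-6],[1.8,-2.9,0.4,-6],[1.8,-2.9,0.4,-6],[1.8,-2.9,0.4,-6],[1.8,-2.9,0.4,-6],[1.8,-2.9,0.4,-6],[1.8,-2.9,0.4,-6],[0,0,0,0]]
  ],
  "jaw": -1
}}

```text
time_s: 1.1
tool_pos: [0.3395, 0.1716, 0.272]
ee_rot: [[0.995, 0.099, -0.006], [0.099, -0.995, -0.002], [-0.006, 0.002, -1.0]]
force: [0.0, 0.9, 1.0]
gripper_width: 1.0
```

>>> {"method": "drive_tool", "body": {
  "increments": [
    [[1.8,-2.9,0,-0.7],[1.8,-2.9,0,-0.7],[1.8,-2.9,0,-0.7],[1.8,-2.9,0,-0.7],[1.8,-2.9,0,-0.7],[1.8,-2.9,0,-0.7],[1.8,-2.9,0,-0.7],[1.8,-2.9,0,-0.7],[1.8,-2.9,0,-0.7],[1.8,-2.9,0,-0.7],[1.5,-2.0,0,-0.7],[0,0,0,0]]
  ]
}}

```text
time_s: 2.1
tool_pos: [0.5399, -0.1549, 0.2685]
ee_rot: [[0.999, -0.037, -0.009], [-0.036, -0.999, 0.001], [-0.009, -0.001, -1.0]]
force: [-1.2, 0.5, -1.0]
gripper_width: 1.002
```

>>> {"method": "drive_tool", "body": {
  "increments": [
    [[-0.3,1.1,-1,0],[0,0,0,0],[0,0,0,0]]
  ]
}}

```text
time_s: 2.35
tool_pos: [0.5368, -0.1446, 0.2563]
ee_rot: [[0.999, -0.038, -0.013], [-0.038, -0.999, 0.002], [-0.013, -0.002, -1.0]]
force: [-0.2, 0.2, -0.2]
gripper_width: 1.001
```

```bash
python3 - <<'E'
from h import *
c=shot('scene','s1'); o=env.get_obs();print(o['tool_pos'],o['force'],o['time_s'])
cv2.imwrite('pics/s1z.png',cv2.resize(c['frame'][100:270,150:350],None,fx=3.5,fy=3.5,interpolation=cv2.INTER_CUBIC))
E
```

```text
[ 0.53658589 -0.14431677  0.2561972 ] [-0.73054728 -0.37865831 -0.94860773] 2.4
```

View pics/s1z.png

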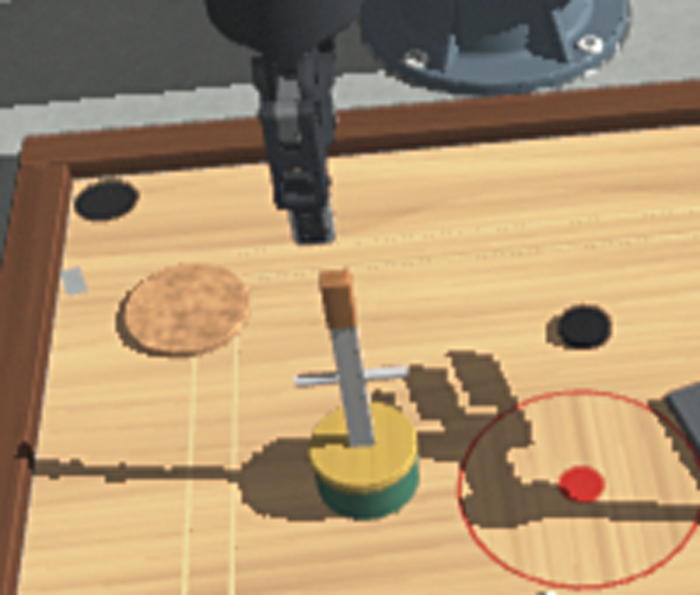

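The gripper stands over the grip and is aligned with it. Descending.

>>> {"method": "drive_tool", "body": {
  "increments": [
    [[0,0.1,-1.5,0],[0,0,-1.5,0],[0,0,-1.5,0],[0,0,-1.5,0],[0,0,-1.2,0],[0,0,-0.8,0],[0,0,-0.4,0],[0,0,0,0],[0,0,0,0]]
  ]
}}

```text
time_s: 3.15
tool_pos: [0.5367, -0.1396, 0.1749]
ee_rot: [[1.0, -0.03, -0.006], [-0.03, -1.0, 0.001], [-0.006, -0.001, -1.0]]
force: [-0.4, 0.3, 0.1]
gripper_width: 1.002
```

>>> {"method": "drive_tool", "body": {
  "increments": [
    [[0,-0.4,-0.9,0],[0,0,-0.6,0],[0,0,-0.2,0],[0,0,0,0],[0,0,0,0]]
  ]
}}

```text
time_s: 3.57
tool_pos: [0.5378, -0.1444, 0.1582]
ee_rot: [[1.0, -0.03, -0.003], [-0.03, -1.0, -0.0], [-0.003, 0.0, -1.0]]
force: [0.6, -0.6, -1.1]
gripper_width: 1.005
```

>>> {"method": "drive_tool", "body": {
  "increments": [
    [[0,0,0,0],[0,0,0,0],[0,0,0,0],[0,0,0,0],[0,0,0,0],[0,0,0,0]]
  ],
  "jaw": 0.5
}}

```text
time_s: 4.07
tool_pos: [0.5382, -0.1445, 0.1589]
ee_rot: [[1.0, -0.03, -0.002], [-0.03, -1.0, -0.0], [-0.002, 0.0, -1.0]]
force: [-0.1, 0.5, -0.2]
gripper_width: 0.251
```

>>> {"method": "drive_tool", "body": {
  "increments": [
    [[0,0,0,0],[0,0,0,0],[0,0,0,0],[0,0,0,0],[0,0,0,0],[0,0,0,0],[0,0,0,0],[0,0,0,0]]
  ],
  "jaw": 1
}}

```text
time_s: 4.73
tool_pos: [0.5376, -0.1444, 0.1588]
ee_rot: [[1.0, -0.03, -0.003], [-0.03, -1.0, -0.0], [-0.003, 0.0, -1.0]]
force: [-0.3, 0.3, 0.6]
gripper_width: 0.158
```

>>> {"method": "drive_tool", "body": {
  "increments": [
    [[0,0,0.3,0],[0,0,0.6,0],[0,0,1,0],[0,0,1.2,0],[0,0,1.2,0],[0,0,1,0],[0,0,0.8,0],[0,0,0.4,0],[0,0,0,0],[0,0,0,0]]
  ]
}}

```text
time_s: 5.57
tool_pos: [0.5368, -0.1441, 0.23]
ee_rot: [[1.0, -0.03, -0.005], [-0.03, -1.0, 0.0], [-0.005, -0.0, -1.0]]
force: [-0.3, 0.3, -3.4]
gripper_width: 0.152
```

```bash
cat > tin.py <<'E'
from h import *
import sys
def run(tag):
    o=env.get_obs();t=o['tool_pos'];print('tcp',t.round(4),'F',o['force'].round(2),'z axis',o['ee_rot'][:,2].round(4),'t',o['time_s'])
    for n in('scene','top'):
        c=shot(n,tag+n);P=cloud(c)
        near=(abs(P[...,0]-t[0])<.06)&(abs(P[...,1]-t[1])<.06)
        k=near&(abs(P[...,2]-(t[2]-.0508))<.008)
        q=P[k]
        if len(q)>5:
            l=cv2.fitLine(q.astype(np.float32),cv2.DIST_HUBER,0,.001,.001).ravel()
            print(n,'bar',len(q),q.mean(0).round(4),'dir',l[:3].round(3))
        hsv=cv2.cvtColor(c['frame'],cv2.COLOR_BGR2HSV)
        k=near&(abs(P[...,2]-(t[2]-.0508-.066))<.007)&(hsv[...,1]>90)
        q=P[k]
        if len(q)>5: print(n,'lid',len(q),cv2.minEnclosingCircle(q[:,:2].astype(np.float32)),np.median(q[:,2]).round(4))
if __name__=='__main__': run(sys.argv[1])
E
python3 tin.py a
```

```text
tcp [ 0.5368 -0.1441  0.23  ] F [-0.27  0.26 -3.44] z axis [-4.7e-03  4.0e-04 -1.0e+00] t 5.5667
scene bar 143 [ 0.5394 -0.1426  0.1808] dir [ 0.024  1.    -0.003]
scene lid 580 ((0.5373774170875549, -0.1425846517086029), 0.036377839744091034) 0.1131
top bar 9 [ 0.5356 -0.1128  0.1829] dir [0.575 0.37  0.73 ]
top lid 42 ((0.5397179126739502, -0.11554962396621704), 0.021823592483997345) 0.1119
```

View pics/ascene.png

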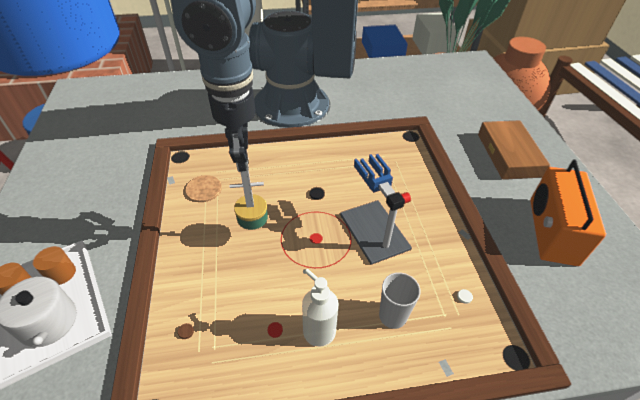

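The tin is lifted clean at about 0.35 kg. In the picture it hangs at (250,210), upright under the gripper. Moving to in front of the mouth.

>>> {"method": "drive_tool", "body": {
  "increments": [
    [[-0.4,0.9,0,1.4],[-0.8,1.8,0,1.4],[-1.1,2.5,0,1.4],[-1.1,2.5,0,1.4],[-1.1,2.5,0,1.4],[-1.1,2.5,0,1.4],[-1.1,2.5,0,1.4],[-1.1,2.5,0,1.4],[-1.1,2.5,0,1.4],[-0.8,1.8,0,1.4],[-0.5,1.2,0,1.4],[0,0,0,0]]
  ]
}}

```text
time_s: 6.67
tool_pos: [0.4198, 0.1006, 0.2223]
ee_rot: [[0.965, 0.262, -0.018], [0.262, -0.965, 0.0], [-0.017, -0.005, -1.0]]
force: [-0.2, 0.9, -3.8]
gripper_width: 0.157
```

>>> {"method": "drive_tool", "body": {
  "increments": [
    [[0,0,0,0],[0,0,0,0]]
  ]
}}

```text
time_s: 6.83
tool_pos: [0.4183, 0.1015, 0.2218]
ee_rot: [[0.964, 0.265, -0.019], [0.265, -0.964, -0.0], [-0.018, -0.005, -1.0]]
force: [-1.1, 0.1, -3.0]
gripper_width: 0.154
```

>>> {"method": "drive_tool", "body": {
  "increments": [
    [[0.3,0.3,0.4,0],[0,0,0,0],[0,0,0,0]]
  ]
}}

```text
time_s: 7.08
tool_pos: [0.4218, 0.1035, 0.2259]
ee_rot: [[0.964, 0.264, -0.019], [0.264, -0.965, -0.001], [-0.019, -0.004, -1.0]]
force: [0.8, 0.1, -3.1]
gripper_width: 0.161
```

```bash
python3 tin.py b; python3 - <<'E'
import cv2
for n,(x,y) in {'scene':(300,110),'top':(220,170)}.items():
    f=cv2.imread(f'pics/b{n}.png'); cv2.imwrite(f'pics/b{n}z.png',cv2.resize(f[y:y+120,x:x+160],None,fx=5,fy=5,interpolation=cv2.INTER_CUBIC))
E
```

```text
tcp [0.4218 0.1035 0.2259] F [ 0.8   0.1  -3.11] z axis [-1.920e-02 -7.000e-04 -9.998e-01] t 7.0833
scene bar 128 [0.4304 0.1066 0.1757] dir [-0.251  0.968  0.016]
scene lid 315 ((0.4211619794368744, 0.10366407781839371), 0.03746799752116203) 0.1087
top bar 14 [0.4312 0.0772 0.1772] dir [ 0.895  0.44  -0.079]
top lid 107 ((0.4217653274536133, 0.08653248846530914), 0.030345149338245392) 0.1094
```

View pics/bscenez.png

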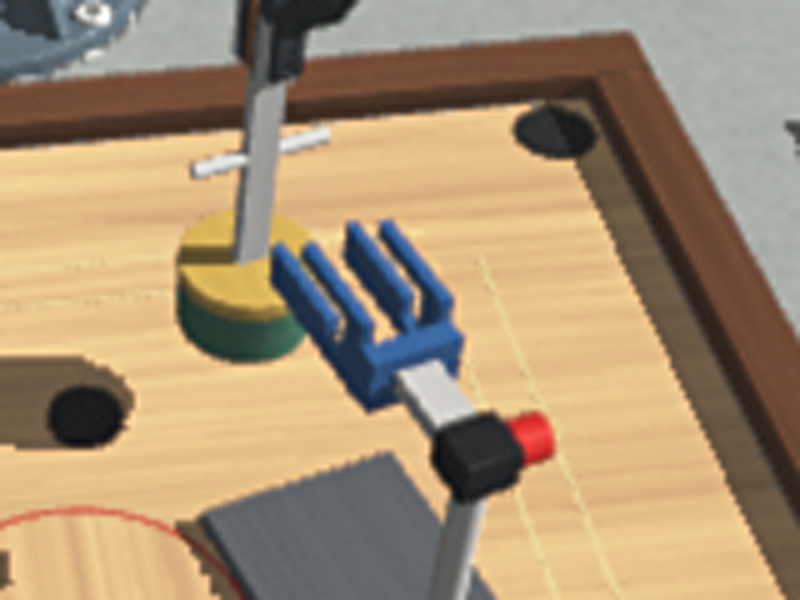

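View pics/btopz.png

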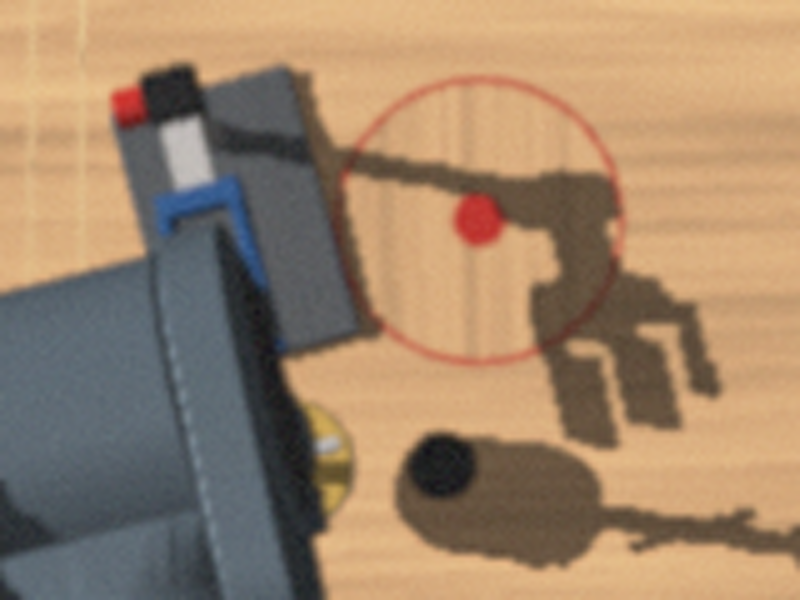

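```bash
cat > bar.py <<'E'
from h import *
import sys
O=np.array([.5323,.1344]);a=np.deg2rad(15);U=np.array([np.cos(a),np.sin(a)]);N=np.array([-U[1],U[0]])
o=env.get_obs();t=o['tool_pos'];b=t+.0508*o['ee_rot'][:,2]
d=b[:2]-O;print('kin bar stand',(d@U).round(4),(d@N).round(4),b[2].round(4),'yaw',np.degrees(np.arctan2(o['ee_rot'][1,0],o['ee_rot'][0,0])).round(2),'F',o['force'].round(1))
c=dict(np.load(f'pics/{sys.argv[1]}.npz'));P=cloud(c)
x=(P[...,:2]-O)@U;y=(P[...,:2]-O)@N
hsv=cv2.cvtColor(c['frame'],cv2.COLOR_BGR2HSV)
for s in(-1,1):
    k=(abs(x-d@U)<.02)&(s*(y-d@N)>.011)&(s*(y-d@N)<.042)&(abs(P[...,2]-b[2])<.012)&(hsv[...,1]<80)
    print(s,k.sum(),'x',np.median(x[k]).round(4),'y',y[k].min().round(4),y[k].max().round(4),'z',np.median(P[k][:,2]).round(4))
E
python3 bar.py bscene
```

```text
kin bar stand -0.1156 -0.001 0.175 yaw 15.28 F [ 0.3  1.1 -4.1]
-1 34 x -0.1126 y -0.0353 -0.0128 z 0.1775
1 32 x -0.1124 y 0.0113 0.0345 z 0.1776
```

Kinematics and the camera agree on the bar: level, z 0.175, mid-slot, and centred to about 1 mm. Advancing toward the mouth.

>>> {"method": "drive_tool", "body": {
  "increments": [
    [[0.94,0.36,0,0],[0.97,0.26,0,0],[0.97,0.26,0,0],[0.97,0.26,0,0],[0.5,0.13,0,0],[0,0,0,0],[0,0,0,0]]
  ]
}}

```text
time_s: 7.77
tool_pos: [0.472, 0.1171, 0.225]
ee_rot: [[0.965, 0.262, -0.019], [0.262, -0.965, -0.001], [-0.018, -0.004, -1.0]]
force: [0.9, -0.5, -3.3]
gripper_width: 0.161
```

```bash
python3 bar.py bscene|head -1
```

```text
kin bar stand -0.0637 -0.0009 0.1742 yaw 15.17 F [ 0.9 -0.5 -3.3]
```

>>> {"method": "drive_tool", "body": {
  "increments": [
    [[0.5,0.15,0.1,0],[0.5,0.13,0,0],[0.5,0.13,0,0],[0.4,0.1,0,0],[0,0,0,0],[0,0,0,0]]
  ]
}}

```text
time_s: 8.27
tool_pos: [0.4924, 0.1227, 0.2259]
ee_rot: [[0.965, 0.262, -0.02], [0.262, -0.965, -0.001], [-0.019, -0.004, -1.0]]
force: [-0.2, -0.6, -4.5]
gripper_width: 0.158
```

```bash
python3 - <<'E'
from h import *
c=shot('scene','c'); cv2.imwrite('pics/cz.png',cv2.resize(c['frame'][100:220,320:440],None,fx=5,fy=5,interpolation=cv2.INTER_CUBIC))
E
python3 bar.py c
```

```text
kin bar stand -0.0426 -0.0008 0.1751 yaw 15.18 F [-1.4  0.2 -3.9]
-1 43 x -0.0408 y -0.0353 -0.0147 z 0.1761
1 31 x -0.0404 y 0.0106 0.035 z 0.1763
```

View pics/cz.png

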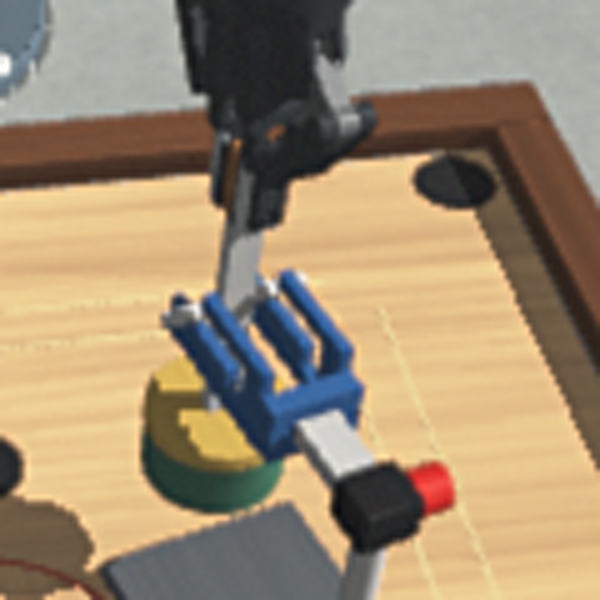

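The bar, at (250,300) in the crop, is across both ledges just ahead of the lips, with no contact force. Sliding in under the lip.

>>> {"method": "drive_tool", "body": {
  "increments": [
    [[0.4,0.11,0,0],[0.4,0.11,0,0],[0.4,0.11,0,0],[0.4,0.11,0,0],[0,0,0,0]]
  ]
}}

```text
time_s: 8.73
tool_pos: [0.5096, 0.1274, 0.2263]
ee_rot: [[0.965, 0.262, -0.019], [0.262, -0.965, -0.001], [-0.019, -0.004, -1.0]]
force: [0.1, -0.6, -3.2]
gripper_width: 0.158
```

```bash
python3 bar.py c|head -1
```

```text
kin bar stand -0.0247 -0.0006 0.1755 yaw 15.18 F [ 0.1 -0.6 -3.2]
```

>>> {"method": "drive_tool", "body": {
  "increments": [
    [[0.4,0.11,0,0],[0.4,0.11,0,0],[0.4,0.11,0,0],[0.3,0.08,0,0],[0,0,0,0],[0,0,0,0]]
  ]
}}

```text
time_s: 9.23
tool_pos: [0.5266, 0.132, 0.2258]
ee_rot: [[0.965, 0.262, -0.02], [0.262, -0.965, -0.001], [-0.019, -0.004, -1.0]]
force: [-0.5, 0.2, -2.2]
gripper_width: 0.153
```

```bash
python3 bar.py c|head -1
```

```text
kin bar stand -0.0071 -0.0006 0.1751 yaw 15.18 F [-0.5  0.2 -2.2]
```

>>> {"method": "drive_tool", "body": {
  "increments": [
    [[0.25,0.07,0,0],[0.25,0.07,0,0],[0,0,0,0],[0,0,0,0]]
  ]
}}

```text
time_s: 9.57
tool_pos: [0.5318, 0.1335, 0.2259]
ee_rot: [[0.965, 0.262, -0.02], [0.262, -0.965, -0.001], [-0.02, -0.004, -1.0]]
force: [0.5, 0.9, -3.0]
gripper_width: 0.162
```

```bash
python3 - <<'E'
from h import *
c=shot('scene','d'); cv2.imwrite('pics/dz.png',cv2.resize(c['frame'][100:220,320:440],None,fx=5,fy=5,interpolation=cv2.INTER_CUBIC))
E
python3 bar.py d
```

```text
kin bar stand -0.0017 -0.0005 0.1751 yaw 15.18 F [-0.1  0.2 -3.2]
-1 44 x 0.0006 y -0.0354 -0.0155 z 0.1775
1 23 x 0.0014 y 0.0127 0.0358 z 0.1778
```

View pics/dz.png

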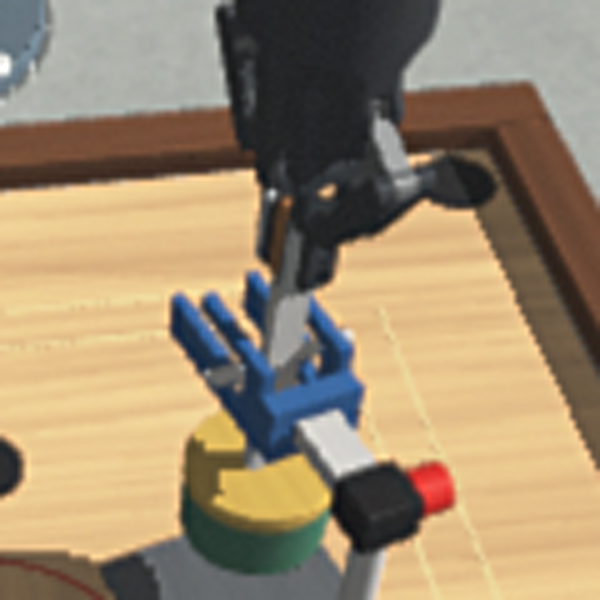

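The bar is under the lips, with its ends at (225,378) and (345,335) in the crop, near the throat. Feeling for the back wall.

>>> {"method": "drive_tool", "body": {
  "increments": [
    [[0.15,0.04,0,0],[0,0,0,0],[0.12,0.03,0,0],[0,0,0,0]]
  ]
}}

```text
time_s: 9.95
tool_pos: [0.5332, 0.1339, 0.2257]
ee_rot: [[0.965, 0.262, -0.023], [0.262, -0.965, -0.002], [-0.022, -0.004, -1.0]]
force: [-0.6, -0.6, -3.5]
gripper_width: 0.157
```

```bash
python3 bar.py d|head -1
```

```text
kin bar stand -0.0004 -0.0005 0.1749 yaw 15.17 F [-0.6 -0.6 -3.5]
```

>>> {"method": "drive_tool", "body": {
  "increments": [
    [[0.15,0.04,0,0],[0,0,0,0],[0,0,0,0]]
  ]
}}

```text
time_s: 10.2
tool_pos: [0.5334, 0.134, 0.2254]
ee_rot: [[0.965, 0.262, -0.026], [0.262, -0.965, -0.002], [-0.025, -0.004, -1.0]]
force: [-1.8, 0.2, -2.6]
gripper_width: 0.154
```

```bash
python3 bar.py d|head -1
```

```text
kin bar stand -0.0003 -0.0005 0.1746 yaw 15.17 F [-1.8  0.2 -2.6]
```

Light contact: motion stopped with about 1.8 N along −x, so that is the back wall. Backing off to the notch middle, then lowering in small steps.

>>> {"method": "drive_tool", "body": {
  "increments": [
    [[-0.15,-0.04,0,0],[0,0,0,0],[0,0,0,0]]
  ]
}}

```text
time_s: 10.45
tool_pos: [0.5332, 0.1338, 0.2257]
ee_rot: [[0.965, 0.262, -0.023], [0.262, -0.965, -0.002], [-0.022, -0.004, -1.0]]
force: [-0.1, 0.6, -3.9]
gripper_width: 0.154
```

```bash
python3 bar.py d|head -1
```

```text
kin bar stand -0.0004 -0.0006 0.1749 yaw 15.17 F [-0.1  0.6 -3.9]
```

>>> {"method": "drive_tool", "body": {
  "increments": [
    [[-0.15,-0.04,0,0],[0,0,0,0],[0,0,0,0]]
  ]
}}

```text
time_s: 10.7
tool_pos: [0.5322, 0.1336, 0.2259]
ee_rot: [[0.965, 0.262, -0.021], [0.262, -0.965, -0.001], [-0.021, -0.004, -1.0]]
force: [-0.3, 0.4, -3.2]
gripper_width: 0.159
```

```bash
python3 bar.py d|head -1
```

```text
kin bar stand -0.0013 -0.0005 0.1751 yaw 15.18 F [-0.3  0.4 -3.2]
```

>>> {"method": "drive_tool", "body": {
  "increments": [
    [[0,0,-0.25,0],[0,0,0,0],[0,0,-0.2,0],[0,0,0,0],[0,0,0,0]]
  ]
}}

```text
time_s: 11.12
tool_pos: [0.5325, 0.1337, 0.221]
ee_rot: [[0.965, 0.262, -0.021], [0.262, -0.965, -0.001], [-0.02, -0.004, -1.0]]
force: [0.3, -0.5, -3.3]
gripper_width: 0.155
```

```bash
python3 bar.py d|head -1
```

```text
kin bar stand -0.001 -0.0005 0.1702 yaw 15.18 F [ 0.3 -0.5 -3.3]
```

>>> {"method": "drive_tool", "body": {
  "increments": [
    [[0,0,-0.2,0],[0,0,0,0],[0,0,-0.2,0],[0,0,0,0],[0,0,0,0]]
  ]
}}

```text
time_s: 11.53
tool_pos: [0.5325, 0.1337, 0.2164]
ee_rot: [[0.965, 0.262, -0.021], [0.262, -0.965, -0.001], [-0.02, -0.004, -1.0]]
force: [-0.3, -1.0, -3.3]
gripper_width: 0.156
```

```bash
python3 bar.py d|head -1
```

```text
kin bar stand -0.001 -0.0005 0.1656 yaw 15.18 F [-0.3 -1.  -3.3]
```

The bar is 7 mm below where it would rest on the ledge, with no contact, so it is in the notch. The floor is expected at bar z of about 0.1607.

>>> {"method": "drive_tool", "body": {
  "increments": [
    [[0,0,-0.2,0],[0,0,0,0],[0,0,-0.15,0],[0,0,0,0],[0,0,0,0]]
  ]
}}

```text
time_s: 11.95
tool_pos: [0.5325, 0.1337, 0.2125]
ee_rot: [[0.965, 0.262, -0.021], [0.262, -0.965, -0.001], [-0.02, -0.004, -1.0]]
force: [0.3, 0.6, -2.9]
gripper_width: 0.158
```

>>> {"method": "drive_tool", "body": {
  "increments": [
    [[0,0,-0.12,0],[0,0,0,0],[0,0,0,0]]
  ]
}}

```text
time_s: 12.2
tool_pos: [0.5326, 0.1337, 0.2114]
ee_rot: [[0.965, 0.262, -0.02], [0.262, -0.965, -0.001], [-0.02, -0.004, -1.0]]
force: [0.0, 0.7, -3.1]
gripper_width: 0.153
```

```bash
python3 bar.py d|head -1
```

```text
kin bar stand -0.0009 -0.0005 0.1606 yaw 15.18 F [ 0.   0.7 -3.1]
```

>>> {"method": "drive_tool", "body": {
  "increments": [
    [[0,0,-0.1,0],[0,0,0,0],[0,0,0,0]]
  ]
}}

```text
time_s: 12.45
tool_pos: [0.5326, 0.1337, 0.211]
ee_rot: [[0.965, 0.262, -0.02], [0.262, -0.965, -0.001], [-0.019, -0.004, -1.0]]
force: [-0.9, -0.3, -0.7]
gripper_width: 0.156
```

>>> {"method": "drive_tool", "body": {
  "increments": [
    [[0,0,-0.08,0],[0,0,0,0],[0,0,0,0]]
  ]
}}

```text
time_s: 12.7
tool_pos: [0.5326, 0.1337, 0.2108]
ee_rot: [[0.965, 0.262, -0.019], [0.262, -0.965, -0.001], [-0.019, -0.004, -1.0]]
force: [-1.4, -0.2, 0.5]
gripper_width: 0.158
```

The floor is felt at bar z of about 0.160, as predicted, and the hook bears the weight. Releasing.

>>> {"method": "drive_tool", "body": {
  "increments": [
    [[0,0,0,0],[0,0,0,0],[0,0,0,0],[0,0,0,0],[0,0,0,0],[0,0,0,0]]
  ],
  "jaw": 0.3
}}

```text
time_s: 13.2
tool_pos: [0.5336, 0.134, 0.2112]
ee_rot: [[0.965, 0.262, -0.017], [0.262, -0.965, -0.0], [-0.016, -0.004, -1.0]]
force: [0.1, -0.2, 0.2]
gripper_width: 0.352
```

```bash
python3 - <<'E'
from h import *
c=shot('scene','e'); cv2.imwrite('pics/ez.png',cv2.resize(c['frame'][100:220,320:440],None,fx=5,fy=5,interpolation=cv2.INTER_CUBIC))
E
python3 bar.py e
```

```text
kin bar stand 0.0003 -0.0005 0.1604 yaw 15.18 F [-0.6  1.5 -0.8]
-1 41 x 0.0003 y -0.0364 -0.0146 z 0.1623
1 18 x -0.0004 y 0.0114 0.0233 z 0.1634
```

View pics/ez.png

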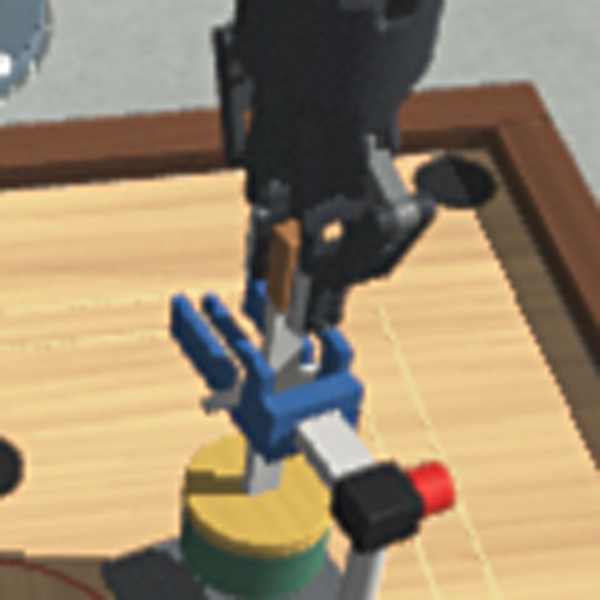

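The tin hangs free, with the grip at (285,262) in the crop between the open fingers and the bar at (222,400) in the throat. Lifting away straight up.

>>> {"method": "drive_tool", "body": {
  "increments": [
    [[0,0,0.5,0],[0,0,1,0],[0,0,1,0],[0,0,1,0],[0,0,1.5,0],[0,0,1.5,0],[0,0,1.5,0],[0,0,1.5,0],[0,0,1,0],[0,0,0.5,0],[0,0,0,0]]
  ],
  "jaw": -0.2
}}

```text
time_s: 14.17
tool_pos: [0.5328, 0.1338, 0.3342]
ee_rot: [[0.965, 0.262, -0.013], [0.262, -0.965, 0.001], [-0.012, -0.004, -1.0]]
force: [0.3, -0.0, -0.9]
gripper_width: 0.601
```

>>> {"method": "drive_tool", "body": {
  "increments": [
    [[-1,0,0.5,0],[-2,0,0.5,0],[-2,0,0.5,0],[-2,0,0.5,0],[-2,0,0.5,0],[-2,0,0.5,0],[-1,0,0.5,0],[0,0,0,0],[0,0,0,0],[0,0,0,0]]
  ]
}}

```text
time_s: 15.0
tool_pos: [0.4024, 0.1325, 0.3683]
ee_rot: [[0.965, 0.262, -0.018], [0.262, -0.965, -0.0], [-0.018, -0.004, -1.0]]
force: [-1.3, -0.2, -0.9]
gripper_width: 0.601
```

```bash
cat > fin.py <<'E'
from h import *
import sys
O=np.array([.5323,.1344]);a=np.deg2rad(15);U=np.array([np.cos(a),np.sin(a)]);N=np.array([-U[1],U[0]])
c=shot('scene',sys.argv[1]); cv2.imwrite(f'pics/{sys.argv[1]}z.png',cv2.resize(c['frame'][100:220,300:460],None,fx=5,fy=5,interpolation=cv2.INTER_CUBIC))
P=cloud(c);x=(P[...,:2]-O)@U;y=(P[...,:2]-O)@N;hsv=cv2.cvtColor(c['frame'],cv2.COLOR_BGR2HSV)
for s in(-1,1):
    k=(abs(x)<.02)&(s*y>.023)&(s*y<.042)&(abs(P[...,2]-.16)<.015)&(hsv[...,1]<80)
    if k.sum(): print('bar',s,k.sum(),x[k].mean().round(4),np.median(P[k][:,2]).round(4))
k=(abs(x)<.03)&(abs(y)<.03)&(P[...,2]>.235)
print('grip',k.sum(),x[k].mean().round(4),y[k].mean().round(4),np.percentile(P[k][:,2],95).round(4))
k=(abs(x)<.05)&(abs(y)<.05)&(abs(P[...,2]-.094)<.006)&(hsv[...,1]>90)
print('lid',k.sum(),np.median(P[k][:,2]).round(4),cv2.minEnclosingCircle(np.c_[x[k],y[k]].astype(np.float32)))
b=(hsv[...,0]>95)&(hsv[...,0]<125)&(hsv[...,1]>120)&(P[...,2]>.1865)&(P[...,2]<.196)&(abs(x)<.04)
print('lip z',np.median(P[b][:,2]).round(4)); o=env.get_obs();print(o['tool_pos'],o['force'],o['time_s'])
E
python3 fin.py f
```

```text
bar -1 19 0.0012 0.1625
bar 1 2 -0.0095 0.1625
grip 84 0.0029 -0.0016 0.2488
lid 449 0.0938 ((0.000709869374986738, -0.002608685288578272), 0.03599906712770462)
lip z 0.1896
[0.40265477 0.13253659 0.36815924] [ 0.20258799 -0.31803327  0.0840548 ] 15.05
```

View pics/fz.png

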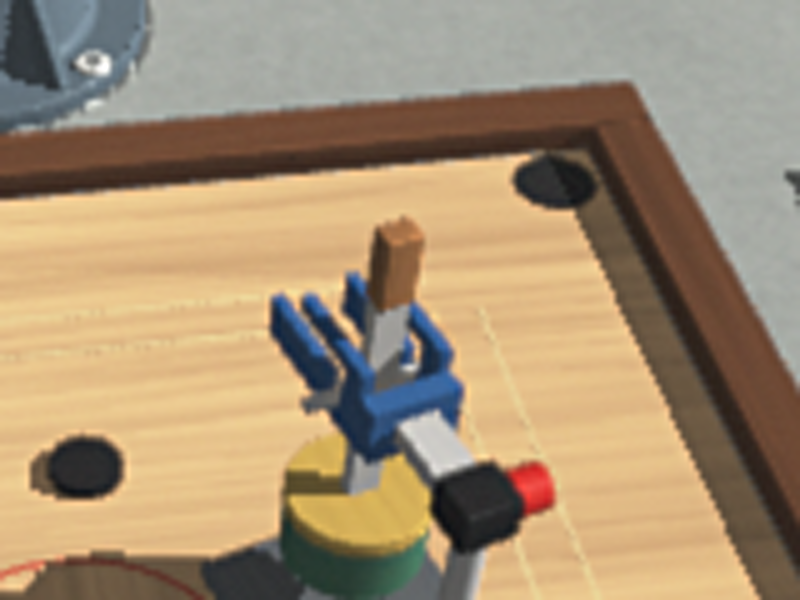

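View pics/f.png

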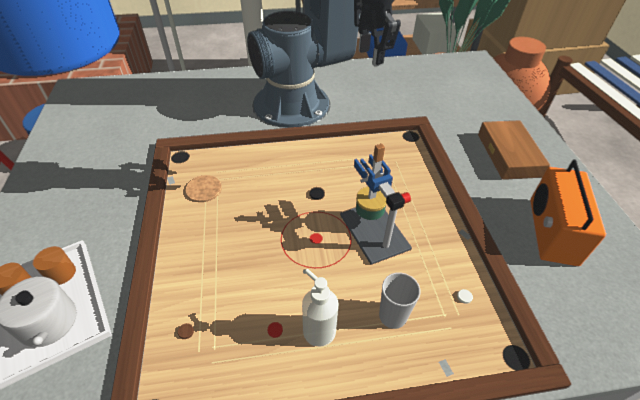

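The tin hangs upright at (371,205) in the full picture. The lid is at z 0.0938, so the bar is at about 0.160, which is the throat floor. Nothing else has moved and the gripper is clear, so I'm handing in.

```bash
python3 -c "
from cell import env
print(env.sign_off())"
```

```text
the job is handed in; nothing more can be done
None
```

The green tin is hanging on the blue twin hook, and I handed the job in at about 15 s of the 61 s allowed.

- **What I did:** I took the tin by its wooden grip and brought its crossbar in from the mouth side. I slid it under the lip until it just touched the back wall. Then I backed off about 1 mm, lowered it 15 mm to the throat floor, let go and moved clear.
- **Seating:** After release the tin was upright. Its lid was at z 0.094, which puts the bar at about 0.160. That matches the throat floor worked out from the ledge I measured at 0.1687. The lip sat about 1 mm lower than before, as the sprung hook should under the tin's weight of about 3.4 N.
- **Contact:** At rest after each step, the force from the hook never read more than about 4 N, roughly the tin's own weight. Tool force was near zero at the end, with the gripper empty and clear. The other things on the board looked unmoved in the last picture.
- **Disagreements:** The two cameras differed by 2–3 mm in x. The back-wall touch came about 2 mm before the position I had estimated from the images. One camera check of the bar, at its +y end, gave x −9.5 mm, but it rested on only two pixels because that end was hidden, so I did not rely on it.

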